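# Change over the sample trays

## Robot

A 6-joint arm with a two-finger parallel gripper is mounted at the origin on a cart in front of the work surface, level with it; the furniture and walls round the work are solid. World frame = base frame: x ahead of the robot, y to its left, z up, the work surface at z = 0. Lengths are in m, angles in rad, forces in N, time in s.
With the tool pointing down it reaches from about 0.325 to 0.775 m from the base axis. Payload 5.5 kg.
Tool frame: the origin (TCP) lies at the very end of the fingers, on their centre line; the grasp point (between the pads) lies 19 mm behind it; z points along the fingers, y is the direction in which the jaws open and shut (so a half turn about z gives the same grasp; the last joint's range is limited). The gripper opens to 85 mm and grips with 20 to 120 N. Pads are 22 mm wide; open, the fingers measure 114 mm over their backs; the gripper's body (76 mm by 85 mm) begins 54 mm behind the grasp point. The pads swing forward as they close: fully open they stand 13 mm farther back than shut.
Start: joints at [-1.406, 0.091, 1.231, -0, 1.82, -0.057], TCP at [0.132, -0.585, 0.231] pointing down, gripper open.
Joint ranges: [-2.87, 2.87], [-0.86, 2.18], [0.17, 2.46], [-1.51, 4.65], [0.06, 2.69], [-2.65, 2.65]. Speed limits (rad/s): [2.57, 2.57, 3.01, 3.14, 3.14, 3.14].

## Interface

Orientations are given as a rotation vector (axis times angle).
In Python, from station import manip gives the robot as it stands.
- The arm moves only by the tool send_rows, never from a script. Its arguments are lists of equal length, an entry for each row: "dp": the shift along the world's x, y, z in m, a list of three; "rotation": the turn, a rotation vector about the world's x, y, z in degrees, a list of three. In form: {"dp": [[tx, ty, tz], ...], "rotation": [[wx, wy, wz], ...]}. A call has 1 to 8 rows; each row is the pose to reach, as a shift and turn from the pose commanded when the call began; what a row does not reach only later rows make up. A row lasts 1/10 s, in which the tool goes at most 50 mm and 8.59 degrees, less where a joint would pass 70% of its speed; a pose out of reach is approached as far as the arm can. A call with a gripper value outside its range is refused whole. "gripper" is the closure, from 0 (fully open) to 1 (shut), set as the call begins (left out, the last holds). The fingers move at their own pace and stop on an object; the grip force is fixed at half the most. Time passes only in rows, so rows that repeat a pose let the fingers close. It gives the time, the measured TCP pose, the force and the opening at its end, in the units of the state.
- manip.read_state(): the state, without advancing time (a new reading comes with each control period).
- manip.read_camera(name): name is "scene" or "side" or "wrist"; returns a dict with "pixels" (384x512x3 uint8, red, green, blue), "z_map" (384x512 float32, m along the optical axis (not along the pixel's ray), 0 where there is no reading), "K" (3x3 intrinsics, pixels), "extrinsics" (4x4, takes a point from camera to world coordinates). Camera axes: x right, y down, z forward; pixel columns grow to the right and rows downward; lengths in m; the calibration is good to about 2 mm. A picture is of the moment at which its call begins.
- manip.hand_in(): hands the job in, once; it reports no verdict.
The state is a dict: "clock": time; "joint_pos": joint angles; "joint_velocities": joint speeds; "effort": joint torques, N m; "ee_pos": TCP position; "tool_rot": TCP orientation; "force": force on the tool from outside, world axes, zero at the start; "torque": the same for the moment, N m; "grip_width": finger opening in m.
Only numpy, scipy, OpenCV 4.12 (cv2) and the standard library are available. Lean on these libraries where they do the work, as an engineer would, in place of code of your own. Each camera call takes 0.05 s, during which the arm holds its last target.

## Task

Two sample docks stand side by side: the tray with the small vial is pulled out, the tray with the petri dish is in. First push the vial's tray fully home, then hook a fingertip behind the lip of the petri dish's tray and draw it out to its stop. Do it with the fingers only, gently: grip and lift nothing, do not touch the vial or the dish, keep both standing on their trays, and leave the things around the docks where they are.

Things in the scene. Friction and masses are not known exactly. Their poses are not given: they have to be found in the camera images.
- dish_dock: the dock of the petri dish: fixed low white housing with clear cover, 120 mm wide, 83 mm high above the worktop, aluminium tray sliding out of its open front; both docks are alike. Origin on its underside, 35 mm behind the front edge of its 130 mm deep base; x to its back, y to its left. The cover spans x from -5 to 95 mm, so it begins 63 mm behind the lip point of a tray that is home.
- vial_dock: the dock of the small vial: fixed low white housing with clear cover, 120 mm wide, 83 mm high above the worktop, aluminium tray sliding out of its open front; both docks are alike. Origin on its underside, 35 mm behind the front edge of its 130 mm deep base; x to its back, y to its left. The cover spans x from -5 to 95 mm, so it begins 63 mm behind the lip point of a tray that is home.
- dish_tray (a joint): sliding tray of the dish dock, m: 0 = fully home, 0.075 = fully out at its stop. Slides level along the -x axis of dish_lip, towards the front. Stays where it is left (friction about 1.5 N; no spring, no latch). Carries the petri dish; starts home or nearly so (0 to 0.012).
- vial_tray (a joint): sliding tray of the vial dock, m: 0 = fully home, 0.075 = fully out at its stop. Slides level along the -x axis of vial_lip, towards the front. Stays where it is left (friction about 1.5 N; no spring, no latch). Carries the vial; starts pulled out (0.045 to 0.060).
- dish_lip (a point): middle of the top edge of the dish tray's lip, 39 mm above the worktop; moves with the tray. x points level into the dock (the way home), y along the lip, z up. The lip is an upright wall across the tray's front end, 74 mm long, 8 mm thick (4 mm each side of this point), lower edge 12 mm above the worktop, standing 21 mm above the trough floor behind it.
- vial_lip (a point): middle of the top edge of the vial tray's lip, 39 mm above the worktop; moves with the tray. x points level into the dock (the way home), y along the lip, z up. The lip is an upright wall across the tray's front end, 74 mm long, 8 mm thick (4 mm each side of this point), lower edge 12 mm above the worktop, standing 21 mm above the trough floor behind it.
- dish_deck (a point): middle of the floor of the dish tray's sample deck (85 x 86 mm inside, 3 to 5 mm rim at sides and rear), 105.5 mm behind the lip point; moves with the tray. Between lip and deck is the finger trough, 54 mm long, 74 mm wide, open above and at both sides, floor 18 mm above the worktop, ended at the back by a wall 16 mm high above that floor
- vial_deck (a point): middle of the floor of the vial tray's sample deck, as dish_deck
- dish: loose closed petri dish, 57 mm across, 15 mm high, lying on the dish tray's deck; origin at the centre of its underside
- dish_mid (a point): centre of the petri dish, half-way up
- vial: loose capped sample vial, 23 mm across, 52 mm high, standing on the vial tray's deck; origin at the centre of its underside
- vial_mid (a point): centre of the vial, half-way up
- redcap_bottle: bystander: screw-cap bottle, 48 mm across, 111 mm high, left of the docks; origin at the centre of its underside
- beaker: bystander: small glass beaker, 53 mm across, 69 mm high, left of the docks; origin at the centre of its underside
- tube_rack: bystander: small clear rack of capped tubes, 60 x 161 x 82 mm, right of the docks; origin at the centre of its underside
Mind the look-alikes: they are no part of the job. What is meant by the vial is not orange, purple or red, and is the smaller of those in its own colour.

How it is judged:
On the way, in this order (a step that is already met when the one before it is completed fails the run):
1. the vial's tray is pushed home while the dish's tray is still in (value of joint vial_tray below 0.004 m and value of joint dish_tray below 0.02 m), for 0.2 s.
2. the dish's tray is being drawn by a finger against the back of its lip (value of joint dish_tray between 0.025 and 0.07 m and contact force between the fingers and dish_tray_c5 above 0.3 N), for 0.05 s.
3. the dish's tray is out at its stop (value of joint dish_tray above 0.071 m), for 0.2 s.
At the end, for the whole second after the job is handed in: The dish's tray is out within 5 mm of its stop, the vial's tray home within 5 mm, and dish and vial stand at rest and upright (within 0.2 rad) on the floor of their trays' decks (value of joint dish_tray above 0.07 m and value of joint vial_tray below 0.005 m and horizontal distance between dish_mid and dish_deck below 0.05 m and height (world z) of dish_mid between 0.0195 and 0.0315 m and angle between each of dish_mid, vial_mid's own z axis and vertical below 0.2 rad and linear speed of each of dish, vial below 0.02 m/s and horizontal distance between vial_mid and vial_deck below 0.05 m and height (world z) of vial_mid between 0.038 and 0.05 m); the robot touches nothing.
It fails at once if the robot presses on the vial or the dish (contact force between any of the fingers, the arm and vial above 0.5 N or contact force between any of the fingers, the arm and dish above 0.5 N).
It fails at once if a lip is pinched between the fingers ((contact force between the fingers and dish_tray_c6 above 1.5 N and contact force between the fingers and dish_tray_c5 above 1.5 N) or (contact force between the fingers and vial_tray_c6 above 1.5 N and contact force between the fingers and vial_tray_c5 above 1.5 N)).
It fails at once if the vial or dish is lifted or toppled (height (world z) of vial_mid above 0.06 m or height (world z) of dish_mid above 0.042 m or angle between vial_mid's own z axis and vertical above 0.5 rad or angle between dish_mid's own z axis and vertical above 0.4 rad).
It fails at once if a bystander is moved more than 20 mm or lifted (distance of any of redcap_bottle, beaker, tube_rack from where it was at the start of the episode above 0.02 m).
It also fails if it takes over 45 s, if anything falls off the work surface, if the arm or the gripper's body presses on something with over 40 N, if the wrist force passes 120 N, or if a joint passes its speed limit or range.

## Working session

There is one attempt and no reset: what is moved stays moved. The work goes in short steps, Python scripts to look and compute and a tool call to move; the robot and the scene stay as the last step left them, time stands still between calls to the robot, and variables do not carry over. Pictures are saved under pics/ and viewed, and the job is handed in when it is done.

Besides the shell and the picture viewer there is one more tool, called after "Request:" by a JSON object that holds its "api" and its "payload", one argument or row to a line. send_rows: Moves the arm, as the interface text tells. Its arguments: {"type":"object","properties":{"dp":{"type":"array","items":{"type":"array","items":{"type":"number"}}},"rotation":{"type":"array","items":{"type":"array","items":{"type":"number"}}},"gripper":{"type":"number"}},"required":["dp","rotation"]}

```bash
mkdir -p pics; ls
python3 - <<'E'
from station import manip
import cv2,numpy as np
print(manip.read_state())
for n in ("scene","side","wrist"):
    c=manip.read_camera(n); np.savez(f"{n}0.npz",**c)
    cv2.imwrite(f"pics/{n}0.png",c["pixels"][:,:,::-1]); print(n,c["K"].tolist(),c["extrinsics"].round(3).tolist())
E
```

```text
pics
{'clock': 0.0, 'joint_pos': array([-1.40570412e+00,  9.18714815e-02,  1.23187420e+00, -6.22074049e-06,
        1.81981176e+00, -5.66940569e-02]), 'joint_velocities': array([5.63655199e-05, 4.82163838e-04, 2.84242516e-04, 3.25751230e-04,
       1.81588675e-03, 1.22471087e-03]), 'effort': array([ 6.53033258e-04, -4.58731914e+01, -4.18023634e+01, -4.11402777e-05,
        1.16203265e-02, -1.68942739e-05]), 'ee_pos': array([ 0.13193671, -0.58502451,  0.23014992]), 'tool_rot': array([-3.12034664e+00, -3.47448003e-01,  1.76540218e-04]), 'force': array([0.01612965, 0.78526488, 0.49181973]), 'torque': array([-0.03619793, -0.01351897, -0.02662848]), 'grip_width': 0.08562346564291387}
scene [[499.9245608524551, 0.0, 255.86527519085672], [0.0, 499.9245608524551, 193.07152340448096], [0.0, 0.0, 1.0]] [[-0.568, -0.499, 0.654, -0.276], [-0.823, 0.325, -0.467, 0.718], [0.021, -0.803, -0.595, 0.815], [0.0, 0.0, 0.0, 1.0]]
side [[464.80390493132575, 0.0, 250.06165449363465], [0.0, 464.80390493132575, 197.4685013764154], [0.0, 0.0, 1.0]] [[-0.876, -0.3, 0.378, -0.019], [-0.482, 0.519, -0.705, 1.225], [0.015, -0.8, -0.599, 0.972], [0.0, 0.0, 0.0, 1.0]]
wrist [[293.41618023137755, 0.0, 260.7641837980822], [0.0, 293.41618023137755, 190.9776728832691], [0.0, 0.0, 1.0]] [[0.22, -0.936, -0.275, 0.201], [-0.976, -0.211, -0.06, -0.57], [-0.002, 0.281, -0.96, 0.373], [0.0, 0.0, 0.0, 1.0]]
```

View pics/scene0.png

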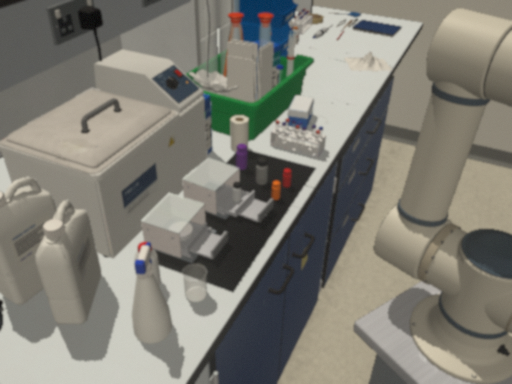

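View pics/side0.png

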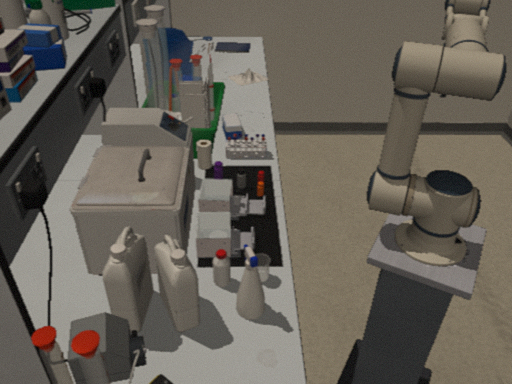

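View pics/wrist0.png

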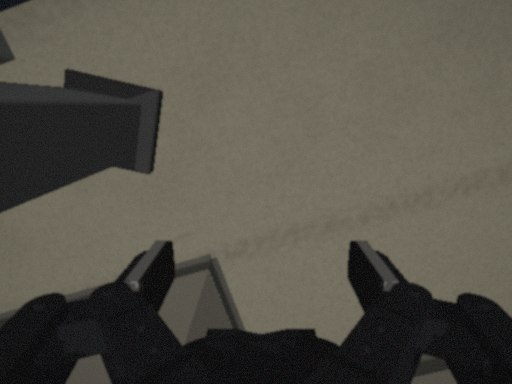

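Run:
```python
import cv2,numpy as np
for n,(x,y,w,h) in dict(scene=(130,130,180,135),side=(190,150,100,140)).items():
    c=np.load(n+"0.npz"); im=c["pixels"][y:y+h,x:x+w,::-1]
    im=cv2.convertScaleAbs(im,alpha=1.3,beta=10)
    k=4 
    cv2.imwrite(f"pics/{n}0c.png",cv2.resize(im,None,fx=k,fy=k,interpolation=cv2.INTER_CUBIC))
```

```text
(no output)
```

View pics/scene0c.png

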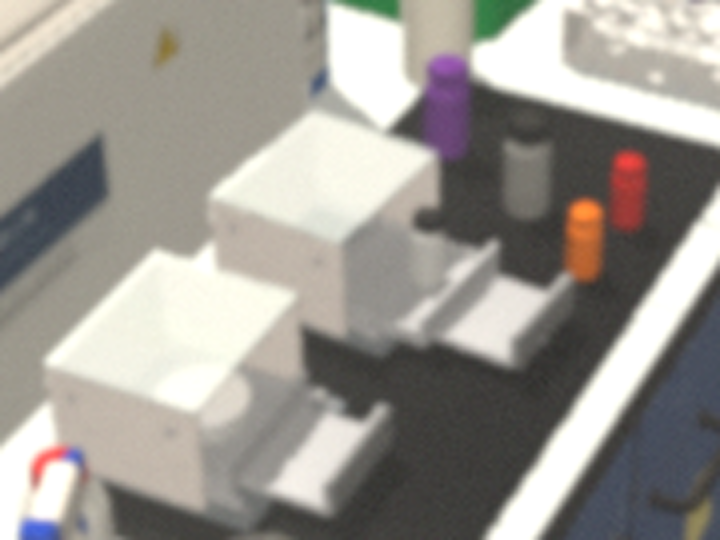

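View pics/side0c.png

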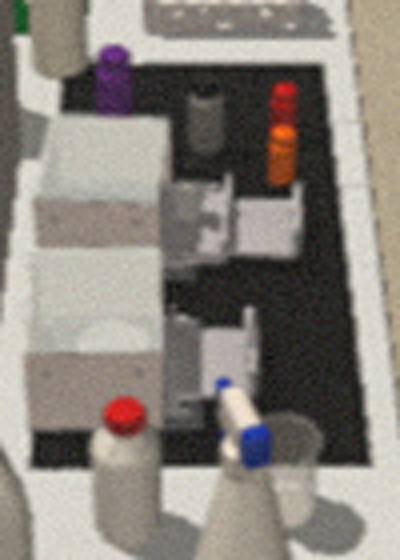

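```bash
cat > h.py <<'E'
import numpy as np,cv2
def cloud(c):
    z=c["z_map"];v,u=np.indices(z.shape);K=c["K"]
    p=np.stack([(u-K[0,2])/K[0,0]*z,(v-K[1,2])/K[1,1]*z,z,np.ones_like(z)],-1)
    P=p@c["extrinsics"].T; P[z==0]=np.nan
    return P[...,:3]
def ray(c,u,v,h):
    K=c["K"];E=c["extrinsics"];d=E[:3,:3]@np.array([(u-K[0,2])/K[0,0],(v-K[1,2])/K[1,1],1]);o=E[:3,3]
    return o+d*(h-o[2])/d[2]
E
python3 - <<'E'
from h import *
s=np.load("scene0.npz")
def S(x,y): return 130+(x+.5)/4-.5,130+(y+.5)/4-.5
def T(x,y): return 190+(x+.5)/4-.5,150+(y+.5)/4-.5
d=np.load("side0.npz")
for nm,c,f,p,h in [("vial lip near",s,S,(518,338),.039),("vial lip far",s,S,(573,275),.039),("dish lip near",s,S,(333,484),.039),("dish lip far",s,S,(386,405),.039),
 ("vcov",s,S,(342,240),.083),("vcov far",s,S,(438,155),.083),("dcov",s,S,(195,412),.083),("dcov far",s,S,(298,292),.083),("vcovback",s,S,(318,110),.083),("dcovback",s,S,(155,250),.083),
 ("sd vlip far",d,T,(300,183),.039),("sd dlip far",d,T,(250,308),.039),("sd vcov",d,T,(160,205),.083),("sd vcovfar",d,T,(170,118),.083),("sd dcov",d,T,(162,357),.083),("sd dcovfar",d,T,(165,250),.083)]:
    print(nm,ray(c,*f(*p),h).round(4), cloud(c)[int(round(f(*p)[1])),int(round(f(*p)[0]))].round(3))
P=cloud(s)
m=(P[...,2]>.073)&(P[...,2]<.093)&(abs(P[...,0]-.45)<.35)
for a in (slice(130,205),slice(190,260)):
    pass
print(np.nanmin(P[m],0),np.nanmax(P[m],0))
# top-view height map
g=np.zeros((300,300)); 
x0,y0=.15,-.35
ok=np.isfinite(P[...,2])
xi=((P[...,0]-x0)/.002).astype(int);yi=((P[...,1]-y0)/.002).astype(int)
ok&=(xi>=0)&(xi<300)&(yi>=0)&(yi<300)
np.maximum.at(g,(xi[ok],yi[ok]),P[...,2][ok])
cv2.imwrite("pics/top.png",cv2.resize(cv2.applyColorMap(np.clip(g*2000,0,255).astype(np.uint8),2)[::-1,::-1],(600,600),interpolation=0))
E
```

```text
vial lip near [0.5009 0.1524 0.039 ] [0.502 0.152 0.039]
vial lip far [0.5343 0.0858 0.039 ] [0.569 0.058 0.007]
dish lip near [0.4508 0.3145 0.039 ] [0.45  0.315 0.038]
dish lip far [0.492  0.2537 0.039 ] [0.529 0.232 0.001]
vcov [0.5956 0.2205 0.083 ] [0.595 0.221 0.082]
vcov far [0.6426 0.1189 0.083 ] [0.74  0.056 0.007]
dcov [0.5013 0.3714 0.083 ] [0.502 0.372 0.082]
dcov far [0.5646 0.2696 0.083 ] [0.624 0.238 0.03 ]
vcovback [0.7328 0.1573 0.083 ] [0.848 0.094 0.   ]
dcovback [0.6489 0.3218 0.083 ] [0.688 0.306 0.053]
sd vlip far [0.5326 0.0926 0.039 ] [0.534 0.087 0.036]
sd dlip far [0.4914 0.2559 0.039 ] [0.491 0.257 0.038]
sd vcov [0.5889 0.2272 0.083 ] [0.634 0.15  0.015]
sd vcovfar [0.6436 0.1193 0.083 ] [0.649 0.112 0.077]
sd dcov [0.4959 0.38   0.083 ] [0.502 0.371 0.073]
sd dcovfar [0.5564 0.2741 0.083 ] [0.594 0.211 0.025]
[ 0.32712044 -0.21534701  0.07300101] [0.79927656 0.72758554 0.0929903 ]<stdin>:19: RuntimeWarning: invalid value encountered in cast
```

View pics/top.png

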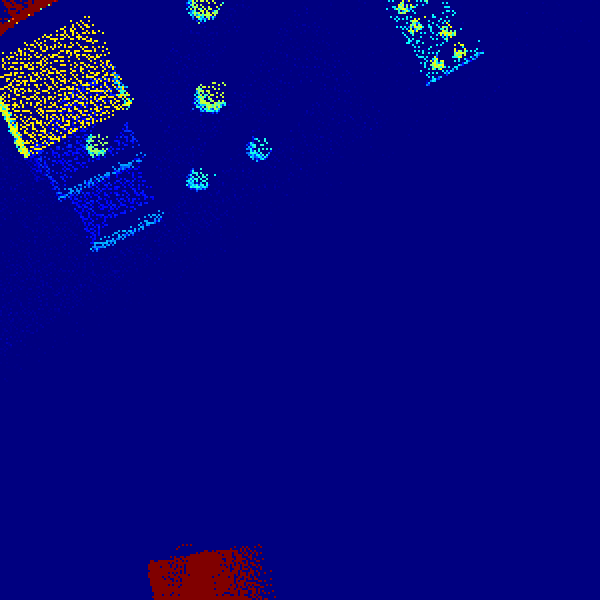

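```bash
python3 - <<'E' 2>/dev/null
from h import *
for n in ("scene","side"):
    P=cloud(np.load(n+"0.npz")).reshape(-1,3); P=P[np.isfinite(P[:,2])]
    for nm,c0 in (("vial",(.517,.119)),("dish",(.471,.284))):
        q=P[(abs(P[:,2]-.038)<.004)&(np.hypot(P[:,0]-c0[0],P[:,1]-c0[1])<.047)]
        # lip along dir ~(0.5,-0.85)
        d0=np.array([.5,-.86]);n0=np.array([.86,.5])
        r=(q[:,:2]-c0)@n0; q=q[abs(r)<.012]
        vx,vy,x0,y0=cv2.fitLine(q[:,:2].astype(np.float32),cv2.DIST_HUBER,0,.001,.001).ravel()
        t=(q[:,:2]-[x0,y0])@[vx,vy];w=(q[:,:2]-[x0,y0])@[-vy,vx]
        mid=np.array([x0,y0])+np.array([vx,vy])*(np.percentile(t,1)+np.percentile(t,99))/2
        print(n,nm,len(q),"dir",vx,vy,np.degrees(np.arctan2(vy,vx)),"len",np.ptp(t),"wid",np.ptp(w),"mid",mid,"zmax",q[:,2].max())
    # cover front-bottom / covers top fit
    q=P[(abs(P[:,2]-.083)<.004)&(P[:,0]>.4)&(P[:,0]<.8)&(P[:,1]>.08)&(P[:,1]<.45)]
    sp=(q[:,:2]-[.5956,.2205])@[.46,-.888]
    for nm,qq in (("v",q[(sp>-.01)&(sp<.13)]),("d",q[(sp<-.04)&(sp>-.2)])):
        print(nm,len(qq),cv2.minAreaRect(qq[:,:2].astype(np.float32)), cv2.boxPoints(cv2.minAreaRect(qq[:,:2].astype(np.float32))).round(3).tolist())
    for nm,lo,hi,c in (("vialtop",.045,.08,(.585,.135)),("beaker",.02,.08,(.40,.36)),("orange",.03,.06,(.54,.05)),("redbottle",.02,.12,(.47,.42))):
        b=P[(P[:,2]>lo)&(P[:,2]<hi)&(np.hypot(P[:,0]-c[0],P[:,1]-c[1])<.05)]
        if len(b): print(nm,len(b),np.median(b,0),b.min(0),b.max(0))
E
```

```text
scene vial 72 dir 0.4391404 -0.8984184 -63.950947 len 0.07957642875054566 wid 0.010103089651387797 mid [0.51855628 0.12233236] zmax 0.04166179096307132
scene dish 91 dir 0.5250183 -0.85109097 -58.330524 len 0.0757258276134814 wid 0.00980411149799771 mid [0.47246357 0.28581537] zmax 0.04166838011255958
v 1105 ((0.678964376449585, 0.19609767198562622), (0.1334758996963501, 0.13848459720611572), 27.73607063293457) [[0.5879999995231628, 0.22599999606609344], [0.6520000100135803, 0.10400000214576721], [0.7699999809265137, 0.16599999368190765], [0.7059999704360962, 0.2879999876022339]]
d 1544 ((0.59132981300354, 0.34811726212501526), (0.13212142884731293, 0.15715430676937103), 30.873512268066406) [[0.49399998784065247, 0.38199999928474426], [0.574999988079071, 0.24699999392032623], [0.6880000233650208, 0.3149999976158142], [0.6079999804496765, 0.4490000009536743]]
vialtop 89 [0.60109384 0.15561408 0.06077499] [0.59276482 0.14227961 0.04517078] [0.62811574 0.16285106 0.07997713]
beaker 419 [0.40520648 0.38584508 0.04890713] [0.36372879 0.36933184 0.02009155] [0.41675285 0.40899437 0.0710830
[... 871 characters left out ...]
), (0.1274692714214325, 0.13176420331001282), 30.815717697143555) [[0.49399998784065247, 0.382999986410141], [0.5619999766349792, 0.27000001072883606], [0.6710000038146973, 0.335999995470047], [0.6039999723434448, 0.4490000009536743]]
vialtop 51 [0.60163517 0.15550868 0.06163127] [0.59261067 0.14318531 0.04521904] [0.63183207 0.1638518  0.07968793]
beaker 153 [0.39250879 0.3752073  0.05098564] [0.36311672 0.36907484 0.02071513] [0.40911186 0.39568611 0.07242939]
orange 53 [0.56812578 0.05569474 0.04057172] [0.52788482 0.03815446 0.03126854] [0.58248016 0.09871301 0.05559852]
redbottle 122 [0.46047333 0.46067091 0.09078032] [0.44912086 0.44376363 0.02045862] [0.4944919  0.46997934 0.11421467]
```

Request:
{"api": "send_rows", "payload": {
  "dp": [
    [0.02,0.04,0],
    [0.04,0.08,0],
    [0.06,0.12,0],
    [0.08,0.16,0],
    [0.1,0.2,0],
    [0.12,0.24,0],
    [0.14,0.28,0],
    [0.16,0.32,0]
  ],
  "rotation": [
    [0,0,2],
    [0,0,4],
    [0,0,6],
    [0,0,8],
    [0,0,10],
    [0,0,12],
    [0,0,14],
    [0,0,14]
  ],
  "gripper": 1.0
}}

```text
clock: 0.95
ee_pos: [0.2923, -0.2636, 0.2311]
tool_rot: [3.056, 0.726, 0.0]
force: [0.6, -0.3, 0.1]
grip_width: 0.0002
```

Request:
{"api": "send_rows", "payload": {
  "dp": [
    [0.02,0.04,0],
    [0.04,0.08,0],
    [0.06,0.12,0],
    [0.08,0.16,0],
    [0.1,0.2,-0.02],
    [0.12,0.24,-0.05],
    [0.14,0.28,-0.08],
    [0.16,0.32,-0.1]
  ],
  "rotation": [
    [0,0,0],
    [0,0,0],
    [0,0,0],
    [0,0,0],
    [0,0,0],
    [0,0,0],
    [0,0,0],
    [0,0,0]
  ]
}}

```text
clock: 1.75
ee_pos: [0.4491, 0.051, 0.1322]
tool_rot: [3.056, 0.726, -0.002]
force: [1.2, -0.9, -0.1]
grip_width: 0.0001
```

Request:
{"api": "send_rows", "payload": {
  "dp": [
    [0.012,0.022,-0.02],
    [0.024,0.044,-0.04],
    [0.024,0.045,-0.07],
    [0.024,0.045,-0.09],
    [0.024,0.045,-0.105],
    [0.024,0.045,-0.105]
  ],
  "rotation": [
    [0,0,0],
    [0,0,0],
    [0,0,0],
    [0,0,0],
    [0,0,0],
    [0,0,0]
  ]
}}

```text
clock: 2.35
ee_pos: [0.4717, 0.0941, 0.0265]
tool_rot: [-3.056, -0.725, 0.007]
force: [0.8, -0.4, -0.2]
grip_width: 0.0001
```

```bash
cat > shot.py <<'E'
import sys
from station import manip
from h import *
k=sys.argv[1]
print(manip.read_state()["ee_pos"])
for n,b in (("wrist",None),("scene",(130,130,180,135))):
    c=manip.read_camera(n); np.savez(f"{n}{k}.npz",**c); im=c["pixels"][:,:,::-1]
    if b: x,y,w,h=b; im=cv2.resize(im[y:y+h,x:x+w],None,fx=4,fy=4,interpolation=2)
    cv2.imwrite(f"pics/{n}{k}.png",cv2.convertScaleAbs(im,alpha=1.3,beta=10))
E
python3 shot.py 1
```

```text
[0.47166457 0.09412011 0.02653923]
```

View pics/wrist1.png

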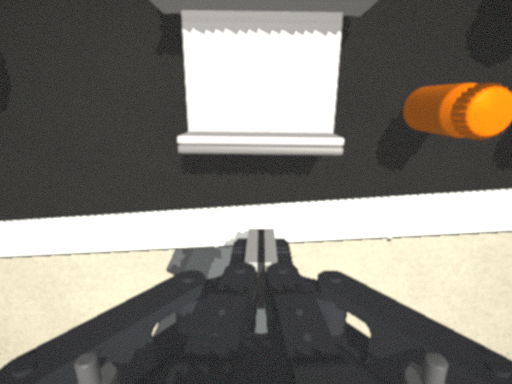

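View pics/scene1.png

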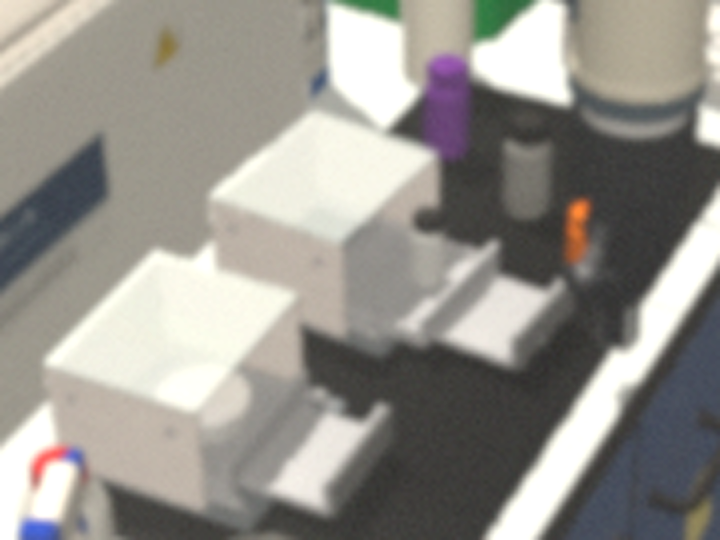

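Request:
{"api": "send_rows", "payload": {
  "dp": [
    [0.009,0.0045,0],
    [0.018,0.009,0],
    [0.024,0.012,0],
    [0.028,0.014,0],
    [0.032,0.016,0],
    [0.036,0.018,0],
    [0.04,0.02,0],
    [0.044,0.022,0]
  ],
  "rotation": [
    [0,0,0],
    [0,0,0],
    [0,0,0],
    [0,0,0],
    [0,0,0],
    [0,0,0],
    [0,0,0],
    [0,0,0]
  ]
}}

```text
clock: 3.25
ee_pos: [0.5174, 0.1163, 0.029]
tool_rot: [3.056, 0.725, -0.001]
force: [-0.3, -1.5, 0.5]
grip_width: -0.0004
```

```bash
python3 shot.py 2
```

```text
[0.51741848 0.11629681 0.02902679]
```

View pics/wrist2.png

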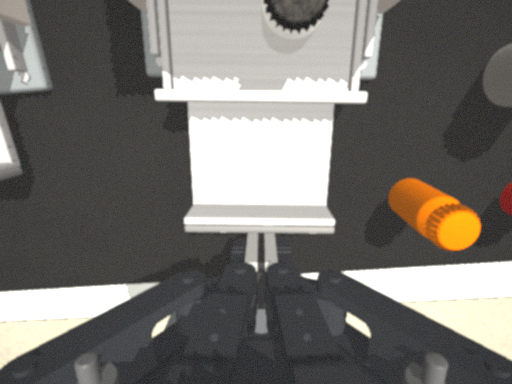

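Request:
{"api": "send_rows", "payload": {
  "dp": [
    [0.004,0.002,0],
    [0.008,0.004,0],
    [0.012,0.006,0],
    [0.016,0.008,0],
    [0.019,0.0095,0],
    [0.022,0.011,0],
    [0.025,0.0125,0],
    [0.025,0.0125,0]
  ],
  "rotation": [
    [0,0,0],
    [0,0,0],
    [0,0,0],
    [0,0,0],
    [0,0,0],
    [0,0,0],
    [0,0,0],
    [0,0,0]
  ]
}}

```text
clock: 4.15
ee_pos: [0.5428, 0.1292, 0.0291]
tool_rot: [-3.056, -0.726, -0.001]
force: [-0.9, 0.2, -0.5]
grip_width: -0.0001
```

```bash
python3 shot.py 3
```

```text
[0.54281442 0.12924658 0.02914763]
```

View pics/wrist3.png

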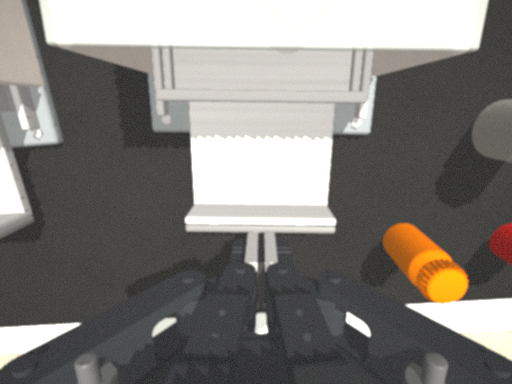

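View pics/scene3.png

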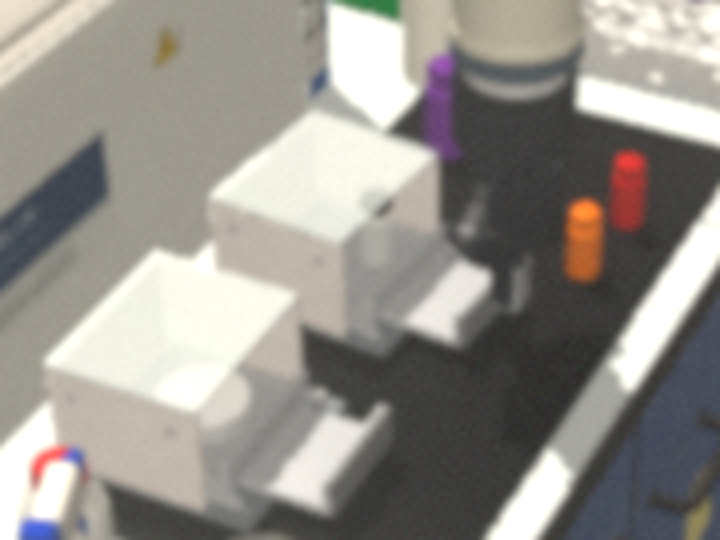

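Request:
{"api": "send_rows", "payload": {
  "dp": [
    [0.0025,0.00125,0],
    [0.005,0.0025,0],
    [0.007,0.0035,0],
    [0.008,0.004,0],
    [0.009,0.0045,0],
    [0.009,0.0045,0]
  ],
  "rotation": [
    [0,0,0],
    [0,0,0],
    [0,0,0],
    [0,0,0],
    [0,0,0],
    [0,0,0]
  ]
}}

```text
clock: 4.85
ee_pos: [0.5508, 0.1331, 0.0291]
tool_rot: [3.056, 0.725, -0.003]
force: [-4.6, -2.0, 3.7]
grip_width: 0.0005
```

Request:
{"api": "send_rows", "payload": {
  "dp": [
    [0.001,0.0005,0],
    [0.002,0.001,0],
    [0.002,0.001,0]
  ],
  "rotation": [
    [0,0,0],
    [0,0,0],
    [0,0,0]
  ]
}}

```text
clock: 5.15
ee_pos: [0.5509, 0.1332, 0.0291]
tool_rot: [3.056, 0.725, -0.011]
force: [-13.8, -5.4, 8.6]
grip_width: -0.0002
```

Request:
{"api": "send_rows", "payload": {
  "dp": [
    [-0.01,-0.005,0],
    [-0.03,-0.015,0],
    [-0.045,-0.022,0.02],
    [-0.05,-0.025,0.06],
    [-0.05,-0.02,0.1],
    [-0.05,0.02,0.12],
    [-0.05,0.06,0.12],
    [-0.05,0.1,0.12]
  ],
  "rotation": [
    [0,0,0],
    [0,0,0],
    [0,0,0],
    [0,0,0],
    [0,0,0],
    [0,0,2],
    [0,0,4],
    [0,0,4.8]
  ]
}}

```text
clock: 5.95
ee_pos: [0.5041, 0.2358, 0.1509]
tool_rot: [-3.023, -0.853, -0.007]
force: [-0.1, 0.1, -0.7]
grip_width: 0.0003
```

```bash
python3 shot.py 4
```

```text
[0.50412029 0.23584045 0.15085293]
```

View pics/wrist4.png

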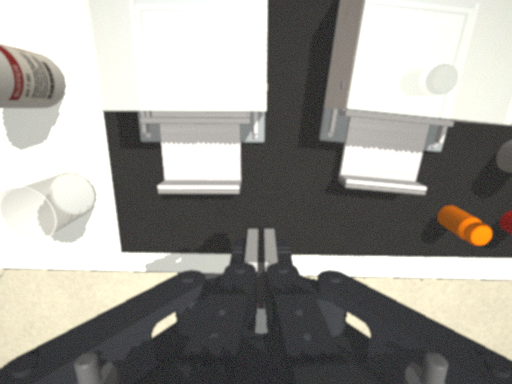

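View pics/scene4.png

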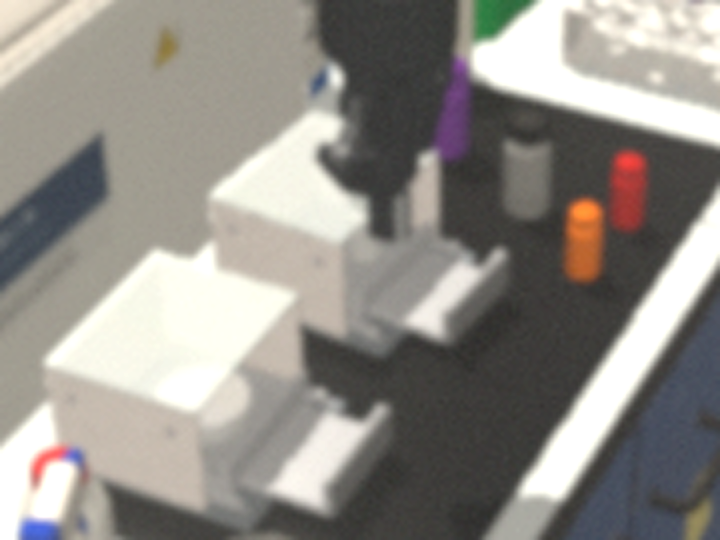

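```bash
python3 - <<'E' 2>/dev/null
from h import *
from station import manip
print(manip.read_state()["ee_pos"])
c=np.load("wrist4.npz")
for nm,(u,v),h in [("dlip L",(158,184),.039),("dlip R",(241,184),.039),("vlip L",(340,179),.039),("vlip R",(426,187),.039),("dcovL",(104,110),.083),("dcovR",(268,110),.083),("vcovL",(347,110),.083)]:
    print(nm,ray(c,u,v,h).round(4))
for nn in ("scene","wrist"):
  P=cloud(np.load(nn+"4.npz")).reshape(-1,3);P=P[np.isfinite(P[:,2])]
  for nm,c0 in (("vial",(.564,.146)),("dish",(.471,.286))):
    q=P[(abs(P[:,2]-.038)<.004)&(np.hypot(P[:,0]-c0[0],P[:,1]-c0[1])<.047)]
    r=(q[:,:2]-c0)@np.array([.87,.48]); q=q[abs(r)<.014]
    vx,vy,x0,y0=cv2.fitLine(q[:,:2].astype(np.float32),cv2.DIST_HUBER,0,.001,.001).ravel()
    t=(q[:,:2]-[x0,y0])@[vx,vy]; mid=np.array([x0,y0])+np.array([vx,vy])*(t.min()+t.max())/2
    print(nn,nm,len(q),np.degrees(np.arctan2(vy,vx)),np.ptp(t),mid)
E
```

```text
[0.50285828 0.23851833 0.14909124]
dlip L [0.4585 0.3161 0.039 ]
dlip R [0.4975 0.2525 0.039 ]
vlip L [0.5477 0.1793 0.039 ]
vlip R [0.5822 0.1089 0.039 ]
dcovL [0.505  0.3638 0.083 ]
dcovR [0.5644 0.2669 0.083 ]
vcovL [0.5931 0.2201 0.083 ]
scene vial 68 -63.866703 0.07587441939956101 [0.56270278 0.14267112]
scene dish 91 -58.88495 0.07578569000861442 [0.47236138 0.28562078]
wrist vial 780 -64.02014 0.07425863732945642 [0.56390706 0.14072412]
wrist dish 752 -58.83875 0.07397087088435646 [0.47377276 0.28387444]
```

Request:
{"api": "send_rows", "payload": {
  "dp": [
    [-0.002,0.03,0],
    [-0.005,0.061,0],
    [-0.005,0.061,-0.03],
    [-0.005,0.061,-0.06],
    [-0.005,0.061,-0.075],
    [-0.005,0.061,-0.075]
  ],
  "rotation": [
    [0,0,0],
    [0,0,0],
    [0,0,0],
    [0,0,0],
    [0,0,0],
    [0,0,0]
  ]
}}

```text
clock: 6.65
ee_pos: [0.497, 0.2941, 0.071]
tool_rot: [3.023, 0.852, -0.008]
force: [-0.1, -0.7, 0.7]
grip_width: -0.0002
```

```bash
python3 shot.py 5; python3 -c "
from station import manip;s=manip.read_state();print(s['ee_pos'],s['tool_rot'])"
```

```text
[0.49695799 0.29413349 0.07097087]
[0.49876983 0.29505597 0.0749544 ] [-3.02369333e+00 -8.52010175e-01 -1.40576740e-03]
```

View pics/wrist5.png

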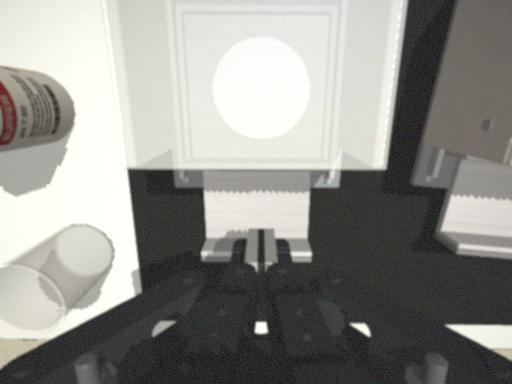

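View pics/scene5.png

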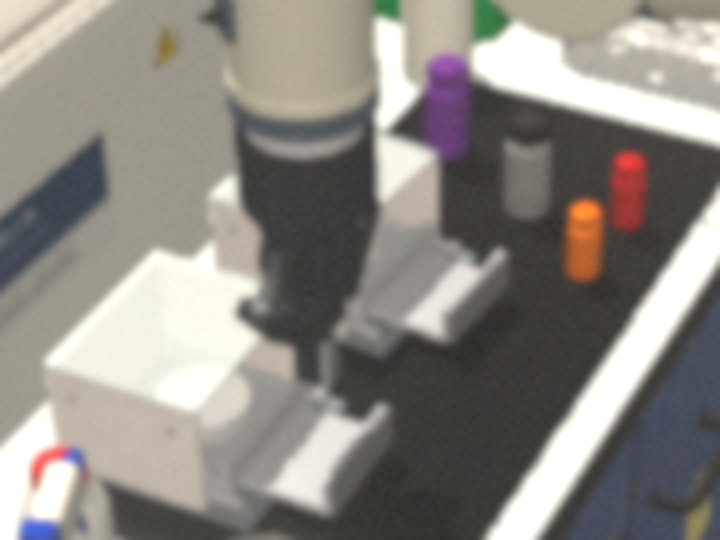

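Request:
{"api": "send_rows", "payload": {
  "dp": [
    [0,0.004,-0.02],
    [0,0.004,-0.04],
    [0,0.004,-0.05],
    [0,0.004,-0.05],
    [0,0.004,-0.05]
  ],
  "rotation": [
    [0,0,0],
    [0,0,0],
    [0,0,0],
    [0,0,0],
    [0,0,0]
  ]
}}

```text
clock: 7.25
ee_pos: [0.4991, 0.2995, 0.0256]
tool_rot: [-3.023, -0.853, -0.003]
force: [1.1, 0.4, 0.3]
grip_width: -0.0001
```

```bash
python3 shot.py 6; python3 -c "
from station import manip;s=manip.read_state();print(s['ee_pos'],s['tool_rot'],s['force'])"
```

```text
[0.49907618 0.29954478 0.02563729]
[0.49923775 0.29973219 0.02591881] [-3.02309328 -0.85266533 -0.00411737] [-0.22446723  0.53782693 -0.14527603]
```

View pics/wrist6.png

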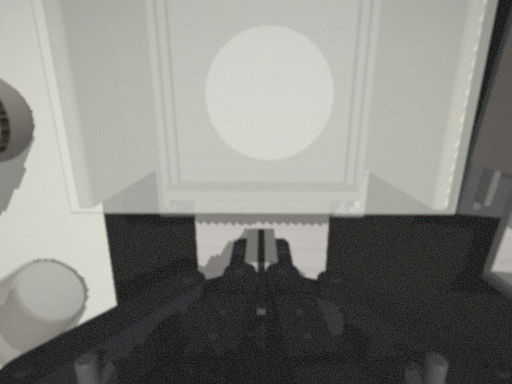

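View pics/scene6.png

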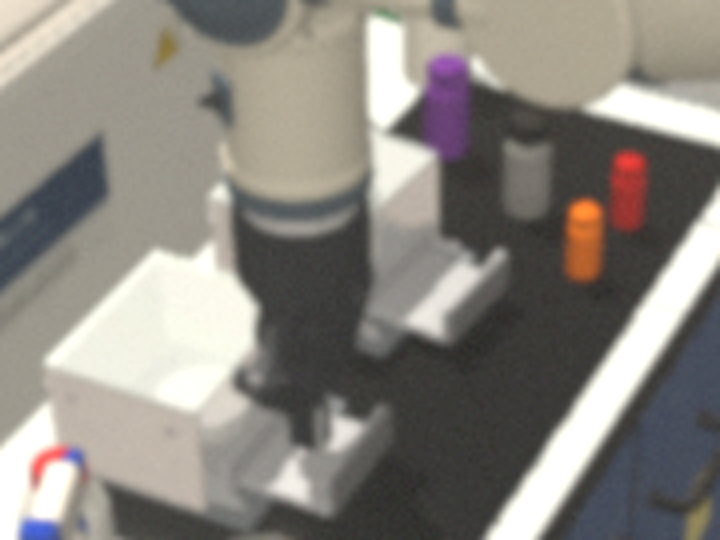

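Request:
{"api": "send_rows", "payload": {
  "dp": [
    [-0.004,-0.0024,0],
    [-0.008,-0.0048,0],
    [-0.011,-0.0066,0],
    [-0.014,-0.0085,0],
    [-0.0175,-0.0106,0],
    [-0.021,-0.0127,0],
    [-0.0245,-0.0148,0],
    [-0.028,-0.017,0]
  ],
  "rotation": [
    [0,0,0],
    [0,0,0],
    [0,0,0],
    [0,0,0],
    [0,0,0],
    [0,0,0],
    [0,0,0],
    [0,0,0]
  ]
}}

```text
clock: 8.15
ee_pos: [0.4702, 0.2823, 0.0243]
tool_rot: [-3.023, -0.853, -0.001]
force: [0.8, 2.2, 1.3]
grip_width: 0.0003
```

```bash
python3 shot.py 7
```

```text
[0.47018471 0.28233387 0.02433762]
```

View pics/scene7.png

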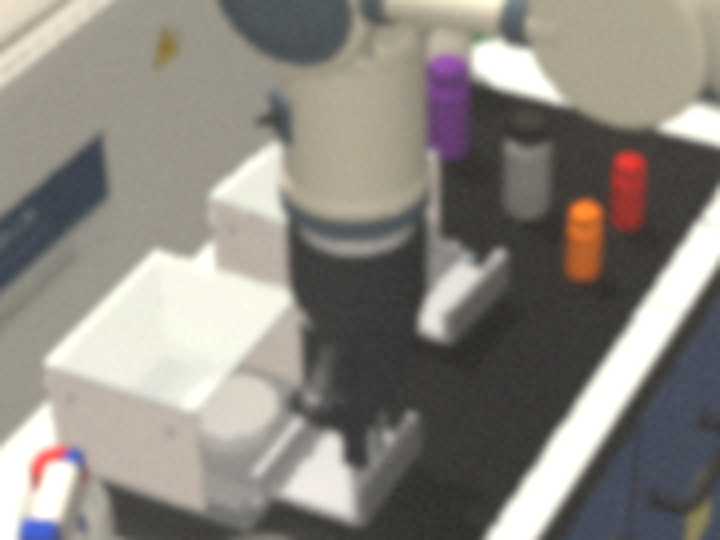

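Request:
{"api": "send_rows", "payload": {
  "dp": [
    [-0.0035,-0.0021,0],
    [-0.007,-0.0042,0],
    [-0.0105,-0.0064,0],
    [-0.014,-0.0085,0],
    [-0.0175,-0.0106,0],
    [-0.021,-0.0127,0],
    [-0.0245,-0.0148,0],
    [-0.028,-0.017,0]
  ],
  "rotation": [
    [0,0,0],
    [0,0,0],
    [0,0,0],
    [0,0,0],
    [0,0,0],
    [0,0,0],
    [0,0,0],
    [0,0,0]
  ]
}}

```text
clock: 9.05
ee_pos: [0.442, 0.2651, 0.0241]
tool_rot: [3.024, 0.853, -0.0]
force: [2.3, 1.5, -0.8]
grip_width: 0.0003
```

Request:
{"api": "send_rows", "payload": {
  "dp": [
    [-0.003,-0.0018,0],
    [-0.006,-0.0036,0],
    [-0.008,-0.0048,0],
    [-0.01,-0.006,0],
    [-0.01,-0.006,0]
  ],
  "rotation": [
    [0,0,0],
    [0,0,0],
    [0,0,0],
    [0,0,0],
    [0,0,0]
  ]
}}

```text
clock: 9.55
ee_pos: [0.4319, 0.2592, 0.0241]
tool_rot: [-3.024, -0.853, 0.001]
force: [0.3, 0.2, -0.3]
grip_width: 0.0001
```

```bash
python3 shot.py 8
```

```text
[0.43192594 0.25918394 0.02410391]
```

View pics/scene8.png

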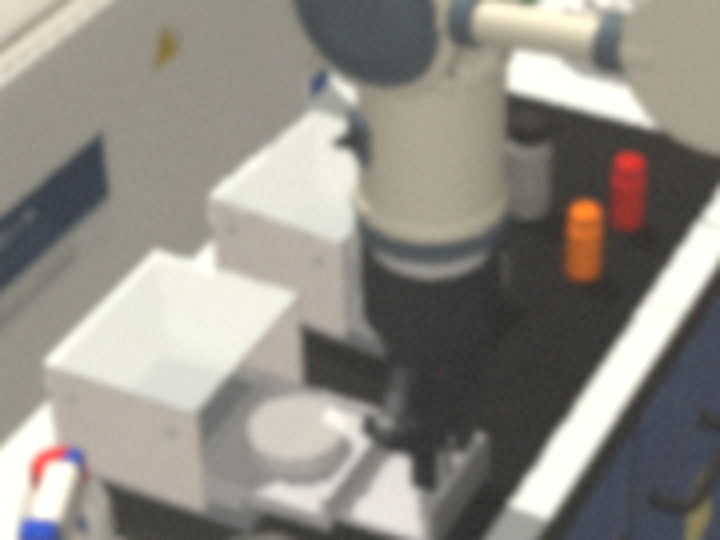

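View pics/wrist8.png

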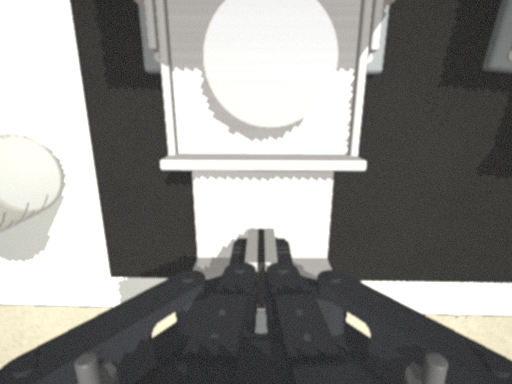

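Request:
{"api": "send_rows", "payload": {
  "dp": [
    [-0.002,-0.0012,0],
    [-0.004,-0.0024,0],
    [-0.005,-0.003,0],
    [-0.006,-0.0036,0],
    [-0.006,-0.0036,0]
  ],
  "rotation": [
    [0,0,0],
    [0,0,0],
    [0,0,0],
    [0,0,0],
    [0,0,0]
  ]
}}

```text
clock: 10.15
ee_pos: [0.4269, 0.2562, 0.0242]
tool_rot: [-3.023, -0.853, -0.003]
force: [5.1, 2.2, -2.7]
grip_width: 0.0001
```

Request:
{"api": "send_rows", "payload": {
  "dp": [
    [-0.001,-0.0006,0],
    [-0.0015,-0.0009,0],
    [-0.002,-0.0012,0],
    [-0.002,-0.0012,0]
  ],
  "rotation": [
    [0,0,0],
    [0,0,0],
    [0,0,0],
    [0,0,0]
  ]
}}

```text
clock: 10.55
ee_pos: [0.4269, 0.2561, 0.0244]
tool_rot: [-3.022, -0.852, -0.012]
force: [12.5, 7.7, -9.0]
grip_width: -0.0001
```

Request:
{"api": "send_rows", "payload": {
  "dp": [
    [0.005,0.003,0],
    [0.012,0.0073,0],
    [0.012,0.0073,0],
    [0.012,0.0073,0.03],
    [0.012,0.0073,0.07],
    [0.0,-0.01,0.11],
    [-0.03,-0.05,0.14],
    [-0.03,-0.09,0.16]
  ],
  "rotation": [
    [0,0,0],
    [0,0,0],
    [0,0,0],
    [0,0,0],
    [0,0,0],
    [0,0,0],
    [0,0,0],
    [0,0,0]
  ]
}}

```text
clock: 11.35
ee_pos: [0.3928, 0.1663, 0.1851]
tool_rot: [-3.022, -0.858, -0.001]
force: [0.6, 0.1, 0.7]
grip_width: 0.0001
```

Request:
{"api": "send_rows", "payload": {
  "dp": [
    [0,-0.04,0],
    [0,-0.08,0],
    [0,-0.12,0],
    [0,-0.16,0],
    [0,-0.16,0]
  ],
  "rotation": [
    [0,0,0],
    [0,0,0],
    [0,0,0],
    [0,0,0],
    [0,0,0]
  ]
}}

```text
clock: 11.85
ee_pos: [0.394, 0.0024, 0.1833]
tool_rot: [3.025, 0.843, -0.001]
force: [0.5, 0.5, 0.0]
grip_width: -0.0001
```

```bash
python3 shot.py 9; python3 - <<'E' 2>/dev/null
from h import *
for nn in ("scene",):
  P=cloud(np.load(nn+"9.npz")).reshape(-1,3);P=P[np.isfinite(P[:,2])]
  for nm,c0 in (("vial",(.564,.146)),("dish",(.414,.250))):
    q=P[(abs(P[:,2]-.038)<.004)&(np.hypot(P[:,0]-c0[0],P[:,1]-c0[1])<.047)]
    r=(q[:,:2]-c0)@np.array([.87,.48]); q=q[abs(r)<.014]
    vx,vy,x0,y0=cv2.fitLine(q[:,:2].astype(np.float32),cv2.DIST_HUBER,0,.001,.001).ravel()
    t=(q[:,:2]-[x0,y0])@[vx,vy]; mid=np.array([x0,y0])+np.array([vx,vy])*(t.min()+t.max())/2
    print(nn,nm,len(q),np.degrees(np.arctan2(vy,vx)),np.ptp(t),mid)
E
```

```text
[0.39402433 0.00236696 0.18325119]
scene vial 76 -63.98746 0.07672494784312513 [0.56290592 0.14175453]
scene dish 94 -58.50742 0.07799954723949154 [0.41370976 0.25018523]
```

View pics/scene9.png

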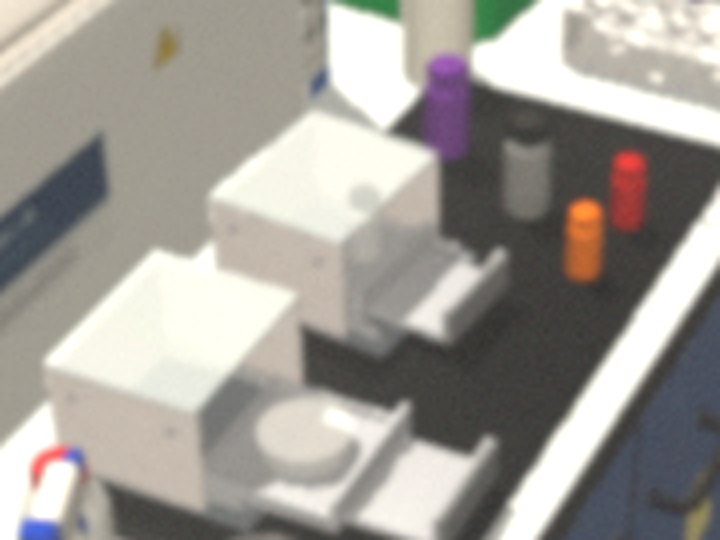

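```bash
python3 -c "
from station import manip;print(manip.hand_in())"
```

```text
the job is handed in; nothing more can be done
None
```

I pushed the vial's tray home, then drew the dish's tray out to its stop with the closed fingertips hooked behind its lip. I handed in at about 12 s of the 45 s allowed; the hand-in gave no verdict.

- **Vial's tray:** it moved about 50 mm by camera and stopped with about 15 N against its home stop. A picture after the move showed the lip still there.
- **Dish's tray:** it moved about 68.5 mm by camera. It started about 6–7 mm out, so it ends near the full 75 mm. It stopped with about 15 N against its out stop, and the fingers then backed off the lip before lifting.
- **Final scene picture:** the dish lies on its deck and the vial stands upright under its cover. The part of the tube rack and the look-alike vials in view look unmoved. The arm is clear, with about 0.7 N of sensor noise.
- **Not checked:** I did not re-measure the red-cap bottle or the beaker after the last move. The arm stayed clear of them throughout.
- **Disagreements:** camera lip positions differed by 1–2 mm between views, within the stated calibration. The arm settled up to about 6 mm from its commanded positions, so I worked from the measured ones.

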